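Part a press-fit sensor housing with a wedge

ROBOT

A 6-joint arm with a two-finger parallel gripper is mounted at the origin on a cart in front of the work surface, level with it; the furniture and walls round the work are solid. World frame = base frame: x ahead of the robot, y to its left, z up, the work surface at z = 0. Lengths are in m, angles in degrees, forces in N, time in s.
With the tool pointing down it reaches from about 0.3 to 0.75 m from the base axis. Payload 8.5 kg.
Tool frame: the origin (TCP) lies midway between the tips of the shut fingers; the grasp point (between the pads) lies 19 mm behind it; z points along the fingers, y is the direction in which the jaws open and shut (so a half turn about z gives the same grasp; the last joint's range is limited). The gripper opens to 85 mm and grips with 20 to 120 N. Pads are 22 mm wide; open, the fingers measure 114 mm over their backs; the gripper's body (76 mm by 85 mm) begins 54 mm behind the grasp point. The pads swing forward as they close: fully open they stand 13 mm farther back than shut.
Start: joints at [54.7, 21.807, 74.336, -0, 83.858, -12.336], TCP at [0.215, 0.506, 0.231] pointing down, gripper open.
Joint ranges: [-178.18, 178.18], [-50.72, 133.34], [12.68, 142.11], [-81.47, 261.47], [9.98, 163.14], [-165.26, 165.26]. Speed limits (degrees/s): [136.94, 136.94, 180, 180, 180, 180].

INTERFACE

Orientations are given as a 3x3 rotation matrix whose columns are the frame's x, y, z axes.
In Python, from rig import env gives the robot as it stands.
- The arm moves only by the shell command python3 -m inch 'ROWS' [FORCE]. ROWS is text: rows parted by semicolons, each of 5 numbers parted by spaces: the finger opening in mm, from 0 to 85.4, then the shift along the tool's x, y, z in mm, then the turn about the tool's z in degrees. In form: jaw dx dy dz turn; .... A call has 1 to 10 rows; each row is the pose to reach, as a shift and turn from the pose commanded when the call began, along the tool's axes at that moment; what a row does not reach only later rows make up. A row lasts 1/8 s, in which the tool goes at most 62.5 mm and 10.7 degrees, less where a joint would pass 70% of its speed; a pose out of reach is approached as far as the arm can. A call with a gripper value outside its range is refused whole. The fingers move at their own pace and stop on an object; FORCE is the grip in N (left out, the last holds). Time passes only in rows, so rows that repeat a pose let the fingers close. It gives the time, the measured TCP pose, the force and the opening at its end, in the units of the state.
- env.observe(): the state, without advancing time (a new reading comes with each control period).
- env.get_image(name): name is "side" or "top"; returns a dict with "color" (400x640x3 uint8, blue, green, red), "range_z" (400x640 float32, m along the optical axis (not along the pixel's ray), 0 where there is no reading), "fov_y" (degrees; the focal length in pixels is half the picture's height over the tangent of half this angle, whatever the lens; pixels are square), "cx", "cy" (the principal point, pixels), "k1" (the pictures are not rectified: a ray, as slopes to the right and down, at radius r is drawn at 1 + k1 r^2 times it, then the intrinsics apply), "R" (3x3) and "t" (3): a world point X has camera coordinates R X + t. Camera axes: x right, y down, z forward; pixel columns grow to the right and rows downward; lengths in m; the calibration is good to about 2 mm. A picture is of the moment at which its call begins.
- env.close_job(): hands the job in, once; it reports no verdict.
The state is a dict: "time_s": time; "q": joint angles; "qvel": joint speeds; "joint_efforts": joint torques, N m; "position": TCP position; "tool_rot": TCP orientation; "ft_force": force on the tool from outside, world axes, zero at the start; "wrist_torque": the same for the moment, N m; "grip_width": finger opening in m.
Only numpy, scipy, OpenCV 4.12 (cv2) and the standard library are available. Lean on these libraries where they do the work, as an engineer would, in place of code of your own. Each camera call takes 0.05 s, during which the arm holds its last target.

TASK

The sensor housing in the jig must be opened for service: take the orange wedge out of its stand and press it down into the seam through the two blue-marked pry slots in turn, left and right a little at a time, until the white front half stands about 8 mm off the grey back half at both ends. Keep it even, with neither end ever more than 4 mm ahead of the other, use only the wedge and do not force it (more than 35 N breaks the plastic). Then stand the wedge fully back in its stand and leave everything else where it is.

Things in the scene. Friction and masses are not known exactly. Their poses are not given: they have to be found in the camera images.
- jig: Fixed jig, plate 150 x 176 mm; origin under its centre at bench height; +x away from the robot (turned by its yaw), y along the seam, z up. On it a housing 148 mm long in y, upright. Grey back half, held still, 30 mm thick, top z = 84 mm: its upright mating face is the plane x = e of the jig, e between -14 and +14 mm, different each time, unmeasured: feel for it.
- front_top (a point): Point x = -10, y = 0, z = 74 mm of the jig, at the height of the white front half's flat top (measured from the jig, not from the housing). The white half is 27 mm thick and lies on the -x side of the grey face, which stands 10 mm above it as a shoulder to feel the wedge's upright face against. Free height under the slots reaches down to z = 28 mm.
- left_slot (a point): Nominal left pry slot (+y): point x = 0, y = +45, z = 74 mm of the jig; the true one is shifted by e along x. Slot 26 mm long in y; shut, it spans 3.5 mm in -x from the grey face, plus a 45 degree blue lead-in edge 1.5 mm wide at the top. With the wedge's upright face on the grey face, an end opens to the blade's thickness at z = 72 mm less 3.5 mm.
- right_slot (a point): Nominal right pry slot (-y), the same: point x = 0, y = -45, z = 74 mm of the jig, true one shifted by the same e along x. A wedge pressed down here moves this end of the white half to -x and hardly moves the other end; the half stays where it is left, without springing back.
- stand: Blue wedge stand, fixed: block 64 x 64 x 72 mm with a square upright pocket 24 x 24 mm, 66 mm deep, in the middle of its top. Origin under its centre at bench height.
- wedge: Orange nylon wedge, 80 g, blade down in the stand, axes within 3 degrees of its. Origin: underside centre of the 30 x 30 x 4 mm flange that rests on the stand's top (z = 72). Handle 22 (x) x 24 (y) mm, from 4 to 64 mm above. Blade 14 mm wide (y), 62 mm long; flat upright face at x = +9; sloped other face; thickness 2 mm at the tip (x 7 to 9) growing 0.258 mm per mm to 18 mm.
- left_gap (a joint): Opening of the seam at the left dowel (jig y = +50 mm), m: 0 shut, grows as the white half moves to jig -x, ends at 0.015. Sliding friction about 5 N per dowel.
- right_gap (a joint): Opening of the seam at the right dowel (jig y = -50 mm), m; 0 shut, ends at 0.015.
- front_half (a joint): Cocking angle of the white half, rad: (right opening - left opening) / 0.1 m; 0 even, positive with the right end ahead. The dowels bind as it cocks (7 N m per rad), so the downward push needed grows from about 5 to 15 N.
- reagent_bottle: Loose bystander: small bottle with a red cap, 51 x 52 x 109 mm, origin under its centre.
- vial_1: Loose bystander: small clear vial with a white cap, 21 mm across, 51 mm tall, origin under its centre.
Things that resemble listed ones, but are neither listed nor needed, are in the scene too. There is more than one size of the wedge; the job needs the largest.

How it is judged (in metres and radians):
On the way, in this order (a step that is already met when the one before it is completed fails the run):
1. the wedge has been lifted clear of its stand (z of wedge in the frame of stand above 0.137 m), for 0.1 s.
2. the wedge has started the seam at one end, opening it by more than 1.5 mm (value of joint any of left_gap, right_gap above 0.0015 m and contact force between wedge and jig above 1 N).
3. both ends are open by more than 7 mm (value of joint each of left_gap, right_gap above 0.007 m), for 0.1 s.
At the end, for the whole second after the job is handed in: The seam is open by more than 7 mm at both dowels, and the wedge stands at rest, upright within about 5 degrees, in the stand's pocket with its flange down on the stand's top (within 2.5 mm) (all of step 3 and horizontal distance between wedge and stand below 0.009 m and z of wedge in the frame of stand below 0.0745 m and angle between wedge's own z axis and vertical below 0.08 rad and linear speed of wedge below 0.02 m/s); the robot touches nothing.
It fails at once if one end gets more than 4.5 mm ahead of the other (cocked by more than 0.045 rad) (value of joint front_half above 0.045 rad or value of joint front_half below -0.045 rad).
It fails at once if the wedge presses on the housing or jig with more than 35 N (contact force between wedge and jig above 35 N).
It fails at once if the hand, not the wedge, pushes on the housing or jig (contact force between any of the fingers, the arm and jig above 2 N).
It fails at once if a bystander is knocked away from its place (distance of any of reagent_bottle, vial_1 from where it was at the start of the episode above 0.03 m).
It also fails if it takes over 70 s, if anything falls off the work surface, if the arm or the gripper's body presses on something with over 40 N, if the wrist force passes 120 N, or if a joint passes its speed limit or range.

## Working session

There is one attempt and no reset: what is moved stays moved. The work goes in short steps, Python scripts to look and compute and a shell command to move; the robot and the scene stay as the last step left them, time stands still between calls to the robot, and variables do not carry over. Pictures are saved under pics/ and viewed, and the job is handed in when it is done.

```bash
ls; mkdir -p pics; python3 - <<'E'
from rig import env
import cv2
s=env.observe()
for k,v in s.items(): print(k,v)
for n in ("top","side"):
    d=env.get_image(n); cv2.imwrite(f"pics/{n}0.png",d["color"])
    print(n,{k:d[k] for k in d if k not in("color","range_z")})
E
```

```text
pics
time_s 0.0
q [ 5.47003088e+01  2.18412634e+01  7.43850949e+01  1.75951206e-03
  8.38584102e+01 -1.23350006e+01]
qvel [ 0.10810251 -0.05276173 -0.045399    0.01344648 -0.01345326  0.06836847]
joint_efforts [-3.07625287e-04 -4.48462880e+01 -2.31274867e+01 -2.46174095e-04
  4.77031790e-03  1.99057304e-06]
position [0.21440391 0.5061694  0.23070721]
tool_rot [[-9.20744030e-01  3.90166193e-01 -8.79846372e-04]
 [ 3.90167031e-01  9.20743326e-01 -1.18982707e-03]
 [ 3.45882375e-04 -1.43881322e-03 -9.99998905e-01]]
ft_force [-0.2778918  -0.45395847 -0.03148239]
wrist_torque [-0.0182998  -0.04977388  0.01466133]
grip_width 0.08510457041965025
top {'fov_y': 42.80031862354138, 'cx': 322.7122528971131, 'cy': 209.18813582149892, 'k1': -0.04177620553359864, 'R': array([[-0.02353129, -0.99920117, -0.03230008],
       [-0.98760847,  0.02824858, -0.15437461],
       [ 0.15516373,  0.02826719, -0.98748427]]), 't': array([0.06306117, 0.60367716, 1.03464306])}
side {'fov_y': 56.56613910117283, 'cx': 320.8323932513715, 'cy': 204.61779481372696, 'k1': 0.005252347326110492, 'R': array([[ 0.92065076, -0.39006112, -0.01595331],
       [-0.2618206 , -0.58662399, -0.76636954],
       [ 0.28957237,  0.7097356 , -0.64220185]]), 't': array([-0.51821789,  0.24145505,  0.72002192])}
```

View pics/top0.png

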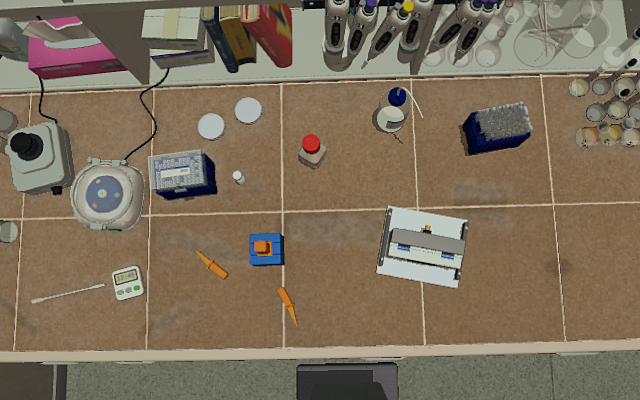

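View pics/side0.png

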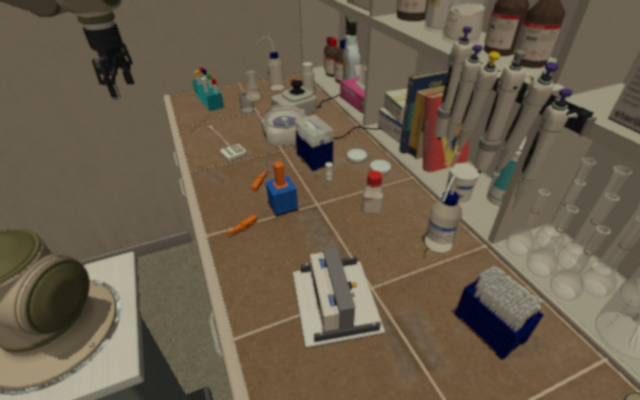

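```bash
cat > h.py <<'E'
import numpy as np, cv2
from rig import env
def K(d):
    f=d["color"].shape[0]/2/np.tan(np.radians(d["fov_y"]/2)); return f
def proj(d,X):
    X=np.atleast_2d(X); c=X@d["R"].T+d["t"]; s=c[:,:2]/c[:,2:]; r2=(s**2).sum(1,keepdims=True)
    return s*(1+d["k1"]*r2)*K(d)+[d["cx"],d["cy"]]
def ray(d,uv):
    uv=np.atleast_2d(uv).astype(float); p=(uv-[d["cx"],d["cy"]])/K(d); s=p.copy()
    for _ in range(20): s=p/(1+d["k1"]*(s**2).sum(1,keepdims=True))
    return np.c_[s,np.ones(len(s))]
def atz(d,uv,z):
    r=ray(d,uv)@d["R"]; C=-d["R"].T@d["t"]
    k=(z-C[2])/r[:,2:]; return C+k*r
def pts(d):
    h,w=d["range_z"].shape; u,v=np.meshgrid(np.arange(w),np.arange(h))
    r=ray(d,np.c_[u.ravel(),v.ravel()])*d["range_z"].reshape(-1,1)
    return ((r-d["t"])@d["R"]).reshape(h,w,3)
def crop(d,box,k,name,draw=None):
    x0,y0,x1,y1=box; im=cv2.resize(d["color"][y0:y1,x0:x1],None,fx=k,fy=k,interpolation=cv2.INTER_CUBIC)
    if draw is not None:
        for p in draw: cv2.circle(im,(int(round((p[0]+.5-x0)*k-.5)),int(round((p[1]+.5-y0)*k-.5))),2,(0,255,0),-1)
    cv2.imwrite(name,im)
E
python3 - <<'E'
from h import *
d=env.get_image("top"); np.save("pics/top.npy",d,allow_pickle=True)
crop(d,(190,220,310,330),6,"pics/c1.png")
crop(d,(370,200,475,292),7,"pics/c2.png")
s=env.get_image("side"); crop(s,(220,150,320,245),6,"pics/c3.png")
crop(s,(285,235,395,345),5,"pics/c4.png")
P=pts(d)
for (u,v) in [(212,263),(288,306),(263,247),(311,145),(239,177),(440,240),(405,255)]: print(u,v,P[v,u].round(4))
E
```

```text
212 263 [0.4987 0.2904 0.0194]
288 306 [0.4039 0.1262 0.0244]
263 247 [0.5207 0.1622 0.1348]
311 145 [0.7298 0.0665 0.1059]
239 177 [0.6809 0.2266 0.0463]
440 240 [ 0.5299 -0.1898  0.0811]
405 255 [ 0.5018 -0.1182  0.0764]
```

View pics/c1.png

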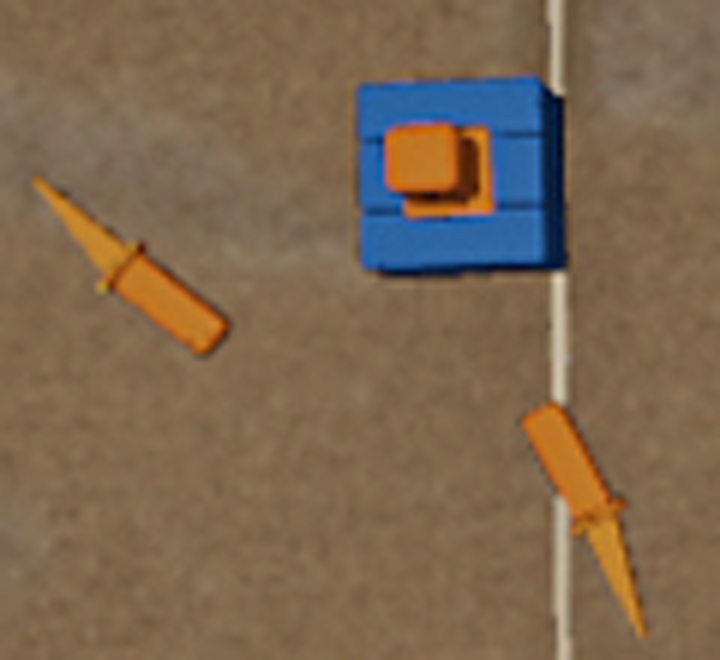

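View pics/c2.png

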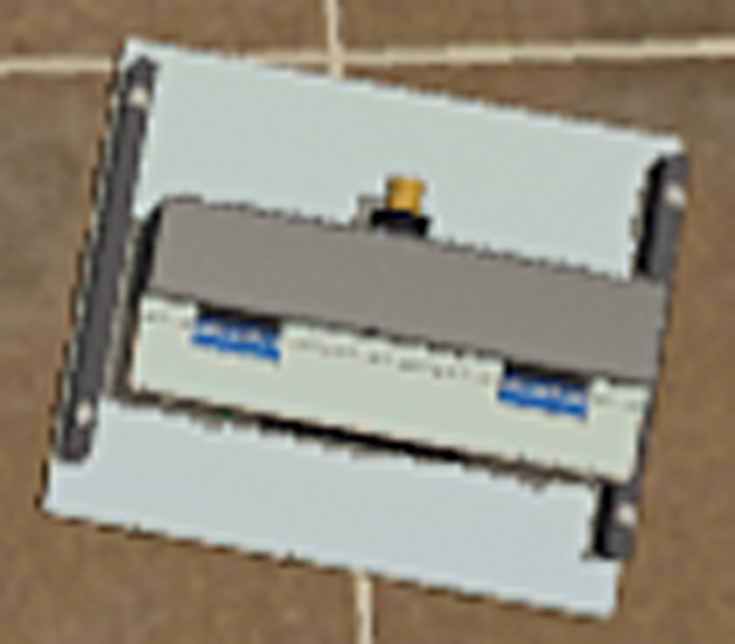

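View pics/c3.png

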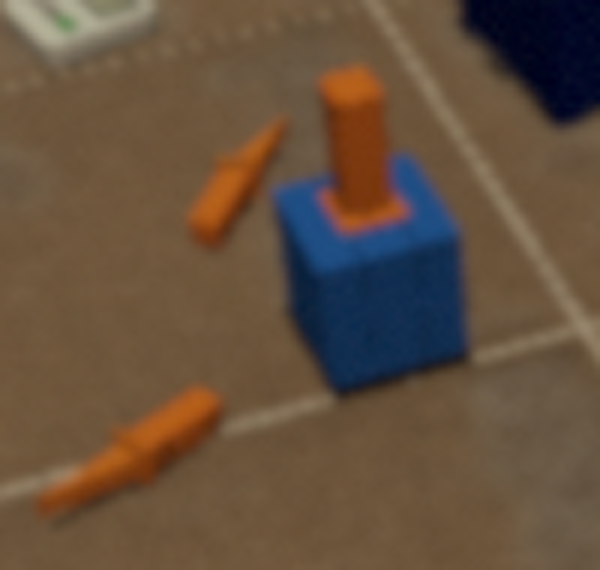

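View pics/c4.png

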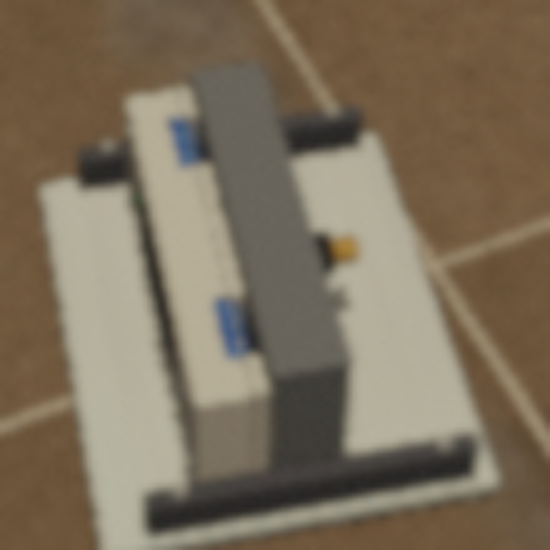

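```bash
python3 - <<'E'
from h import *
d=np.load("pics/top.npy",allow_pickle=True).item(); P=pts(d)
for uv in [(400,218),(440,225),(390,275),(440,283),(420,238)]:
    print(uv,P[uv[1]-1:uv[1]+2,uv[0]-1:uv[0]+2].reshape(-1,3).mean(0).round(4))
def px(l,o,k): return (np.array(l,float)+.5)/k-.5+o
c=px([(128,40),(683,137),(612,613),(45,512)],(370,200),7)
for zp in (0.008,):
    W=atz(d,c,zp); print(W.round(4), W.mean(0).round(4))
    n=lambda v:np.linalg.norm(v)
    print([round(n(W[i]-W[(i+1)%4]),4) for i in range(4)])
    v=W[0]-W[1]; w=W[0]-W[3]; v2=W[3]-W[2]; w2=W[1]-W[2]
    print([np.degrees(np.arctan2(a[1],a[0])).round(2) for a in (v,v2,w,w2)])
g=px([(140,292),(655,380)],(370,200),7); G=atz(d,g,0.084); print("face",G.round(4), np.degrees(np.arctan2(*(G[0]-G[1])[1::-1])))
b=px([(192,345),(280,360),(498,405),(587,415)],(370,200),7); print("slots",atz(d,b,0.074).round(4))
s=px([(358,86),(545,78),(545,262),(362,270)],(190,220),6); S=atz(d,s,0.072); print("stand",S.round(4),S.mean(0).round(4))
for i in range(4):
    e=S[(i+1)%4]-S[i]; print(np.linalg.norm(e).round(4),np.degrees(np.arctan2(e[1],e[0])).round(1))
hd=px([(387,125),(460,125),(460,192),(387,192)],(190,220),6); H=atz(d,hd,0.136); print("handle",H.round(4),H.mean(0).round(4))
fl=px([(492,126),(492,215),(403,215)],(190,220),6); F=atz(d,fl,0.076); print("flange",F.round(4))
E
```

```text
(400, 218) [ 0.5866 -0.1196  0.0115]
(440, 225) [ 0.5688 -0.2056  0.0115]
(390, 275) [ 0.464  -0.093   0.0067]
(440, 283) [ 0.4442 -0.1986  0.0106]
(420, 238) [ 0.535  -0.1494  0.0822]
[[ 0.616  -0.0948  0.008 ]
 [ 0.5804 -0.2661  0.008 ]
 [ 0.4344 -0.2349  0.008 ]
 [ 0.4697 -0.0631  0.008 ]] [ 0.5251 -0.1647  0.008 ]
[np.float64(0.1749), np.float64(0.1493), np.float64(0.1754), np.float64(0.1497)]
[np.float64(78.27), np.float64(78.41), np.float64(-12.24), np.float64(-12.06)]
face [[ 0.5299 -0.0874  0.084 ]
 [ 0.5005 -0.234   0.084 ]] 78.65618204177345
slots [[ 0.5149 -0.1029  0.074 ]
 [ 0.5099 -0.1282  0.074 ]
 [ 0.4951 -0.1906  0.074 ]
 [ 0.4915 -0.2162  0.074 ]]
stand [[0.5539 0.1999 0.072 ]
 [0.5549 0.1351 0.072 ]
 [0.4918 0.1358 0.072 ]
 [0.4906 0.1987 0.072 ]] [0.5228 0.1674 0.072 ]
0.0648 -89.1
0.0631 179.4
0.0628 91.1
0.0633 1.1
handle [[0.5338 0.1793 0.136 ]
 [0.5332 0.1556 0.136 ]
 [0.5116 0.1557 0.136 ]
 [0.5122 0.1793 0.136 ]] [0.5227 0.1675 0.136 ]
flange [[0.5385 0.1531 0.076 ]
 [0.508  0.1533 0.076 ]
 [0.5088 0.1838 0.076 ]]
```

The orange candidates in the top picture are two loose small wedges lying at (212,263) and (288,306), and the upright one in the blue stand at (263,247). I choose the one in the stand. It is the only standing one and its handle measures about 22 x 24 mm, and the c1/c3 crops confirm it. The jig shows at (422,247), yaw about -11.8°, with blue slots at about (404,248) and (447,255). By eye, e is about -10 mm.

```bash
cat >> h.py <<'E'
def go(p,yaw,R=None,p0=None):
    "rows shift (mm) and turn to bring TCP to p (m), tool y axis at world angle yaw (deg)"
    s=env.observe(); R=s["tool_rot"]; p0=s["position"]
    d=R.T@(np.array(p)-p0)*1000
    a=np.degrees(np.arctan2(R[1,1],R[0,1])); t=(a-yaw+180)%360-180
    print("shift",d.round(2),"turn",round(t,2),"t",round(s["time_s"],2))
def st():
    s=env.observe(); R=s["tool_rot"]
    print("t",round(s["time_s"],2),"p",(s["position"]*1000).round(2),"yaw",np.degrees(np.arctan2(R[1,1],R[0,1])).round(2),"z",R[:,2].round(4),"F",s["ft_force"].round(2),"M",s["wrist_torque"].round(3),"w",round(s["grip_width"]*1000,2),"q",np.round(s["q"],1))
E
python3 -c "
from h import *
go([.5227,.1675,.23],-1)"
```

```text
shift [-415.96 -191.67    1.05] turn 68.04 t 0.2
```

```bash
python3 -m inch '50 -50 -23 0 8; 50 -100 -46 0 17; 50 -150 -69 0 26; 50 -200 -92 0 35; 50 -250 -115 0 44; 50 -300 -138 0 53; 50 -350 -161 0 62; 50 -400 -184 0 68; 50 -416 -191.7 1 68; 50 -416 -191.7 1 68' 40; python3 -c "
from h import *
st();go([.5227,.1675,.087],-1)
d=env.get_image('top');crop(d,(190,180,310,290),6,'pics/a1.png')"
```

```text
time_s: 1.45
position: [0.5228, 0.1673, 0.2299]
tool_rot: [[0.017, 1.0, -0.001], [1.0, -0.017, 0.0], [0.0, -0.001, -1.0]]
ft_force: [-0.7, 0.1, -0.3]
grip_width: 0.05
t 1.45 p [522.85 167.27 229.87] yaw -0.98 z [-1.e-03  1.e-04 -1.e+00] F [-0.69  0.15 -0.28] M [0.028 0.01  0.017] w 49.98 q [ 5.4 21.8 74.6  0.  83.7  6.4]
shift [  0.21  -0.   142.87] turn 0.02 t 1.45
```

View pics/a1.png

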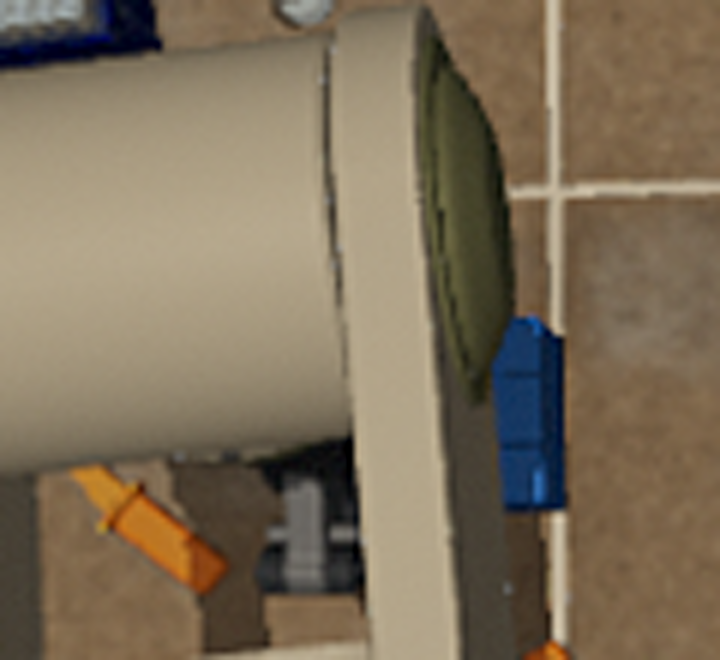

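The picture shows the arm covering the stand, with its edge visible at about (278,249). The pose agrees with the target, so I descend and grip.

```bash
python3 -m inch '45 0 0 35 0; 45 0 0 70 0; 45 0 0 105 0; 45 0 0 130 0; 45 0 0 142 0; 22 0 0 142 0; 18 0 0 142 0; 18 0 0 142 0; 18 0 0 142 0;18 0 0 142 0' 60; python3 -c "
from h import *
st()
d=env.get_image('side');crop(d,(200,60,360,230),4,'pics/a2.png')"
```

```text
time_s: 2.75
position: [0.5231, 0.1677, 0.0891]
tool_rot: [[0.017, 1.0, 0.001], [1.0, -0.017, 0.0], [0.0, 0.001, -1.0]]
ft_force: [-1.5, 0.9, 5.9]
grip_width: 0.0211
t 2.75 p [523.09 167.68  89.06] yaw -0.97 z [ 1.2e-03  3.0e-04 -1.0e+00] F [-1.49  0.92  5.91] M [ 0.136  0.235 -0.004] w 21.14 q [ 5.4 30.  86.5  0.  63.4  6.4]
```

View pics/a2.png

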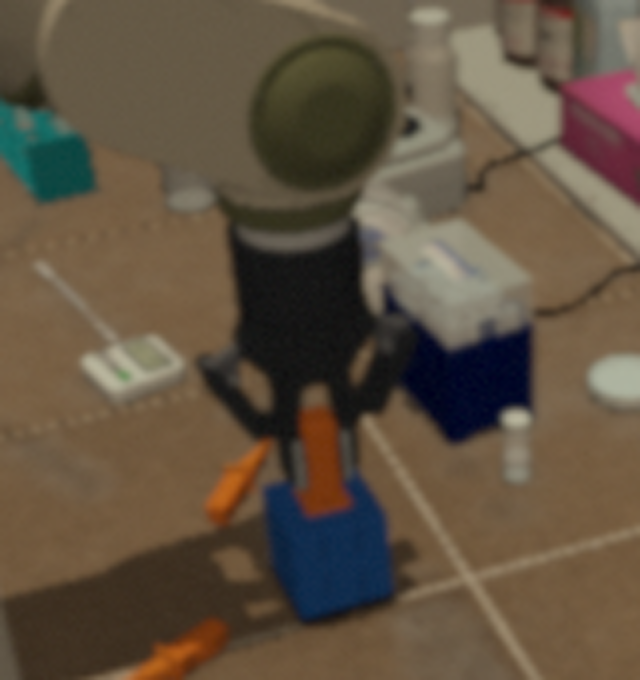

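```bash
python3 -m inch '18 0 0 -10 0; 18 0 0 -25 0; 18 0 0 -55 0; 18 0 0 -85 0; 18 0 0 -110 0; 18 0 0 -120 0; 18 0 0 -120 0;18 0 0 -120 0' 60; python3 -c "
from h import *
st()
d=env.get_image('side');crop(d,(225,90,345,230),5,'pics/a3.png')"
```

```text
time_s: 3.8
position: [0.5224, 0.1675, 0.2073]
tool_rot: [[0.017, 1.0, -0.002], [1.0, -0.017, -0.0], [-0.0, -0.002, -1.0]]
ft_force: [-0.1, -0.3, -0.7]
grip_width: 0.0211
t 3.8 p [522.4  167.53 207.34] yaw -0.97 z [-1.9e-03 -2.0e-04 -1.0e+00] F [-0.07 -0.31 -0.67] M [-0.004 -0.053 -0.027] w 21.07 q [ 5.4 22.8 76.9  0.  80.4  6.4]
```

View pics/a3.png

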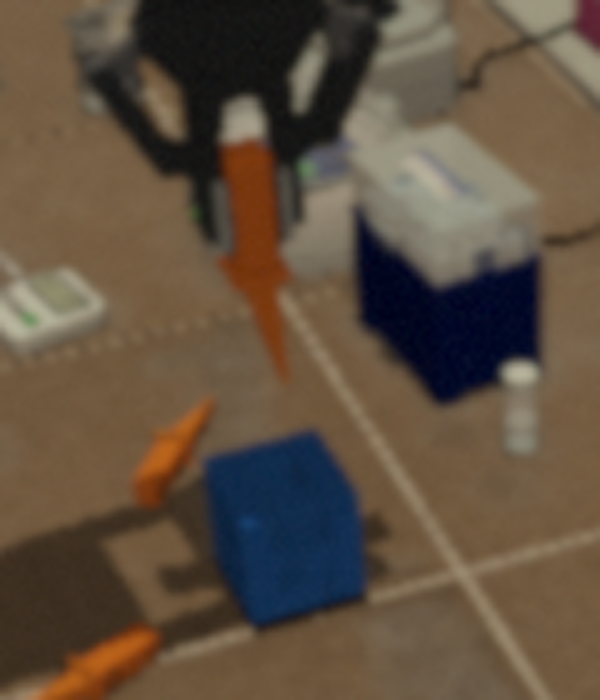

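The picture shows the wedge held upright above the stand, with the blade tip at about (282,166) on the far (+x) side. So the flat face is toward +x, as needed. I move over the left slot, short of the grey face.

```bash
cat >> h.py <<'E'
O=np.array([.5251,-.1647]); YAW=-11.8
def J(x,y,yaw=YAW):
    a=np.radians(yaw); return O+np.array([np.cos(a)*x-np.sin(a)*y, np.sin(a)*x+np.cos(a)*y])/1000
def inj(p,yaw=YAW):
    a=np.radians(yaw); d=(np.asarray(p)[:2]-O)*1000; return np.array([np.cos(a)*d[0]+np.sin(a)*d[1], -np.sin(a)*d[0]+np.cos(a)*d[1]])
def js():
    s=env.observe(); a=np.radians(YAW); F=s["ft_force"]; R=s["tool_rot"]
    print("t",round(s["time_s"],2),"jig xy",inj(s["position"]).round(2),"z",round(s["position"][2]*1000,2),"F jig",np.round([np.cos(a)*F[0]+np.sin(a)*F[1],-np.sin(a)*F[0]+np.cos(a)*F[1],F[2]],2),"M",s["wrist_torque"].round(2),"yaw",np.degrees(np.arctan2(R[1,1],R[0,1])).round(2),"zax",R[:,2].round(4))
E
python3 -c "
from h import *
p=J(-28,45);print(p);go([*p,.207],YAW)"
```

```text
[ 0.50689404 -0.11492508]
shift [-282.66  -10.76    0.41] turn 10.83 t 3.85
```

```bash
python3 -m inch '18 -30 -1 0 1; 18 -75 -3 0 3; 18 -125 -5 0 5; 18 -175 -7 0 7; 18 -225 -9 0 9; 18 -260 -10 0 10; 18 -278 -10.7 0 10.8; 18 -282.7 -10.8 0 10.8;18 -282.7 -10.8 0 10.8;18 -282.7 -10.8 0 10.8' 60; python3 -c "
from h import *
js();p=J(-28,45);go([*p,.160],YAW)
d=env.get_image('side');crop(d,(270,170,400,330),4,'pics/b1.png')"
```

```text
time_s: 5.1
position: [0.5073, -0.1138, 0.2083]
tool_rot: [[0.202, 0.979, -0.0], [0.979, -0.202, 0.0], [0.0, -0.0, -1.0]]
ft_force: [0.0, 0.8, -1.1]
grip_width: 0.0214
t 5.1 jig xy [-27.8   46.17] z 208.34 F jig [-0.17  0.79 -1.09] M [-0.02 -0.   -0.01] yaw -11.68 zax [-0.e+00  2.e-04 -1.e+00]
shift [-1.18 -0.2  48.34] turn 0.12 t 5.1
```

View pics/b1.png

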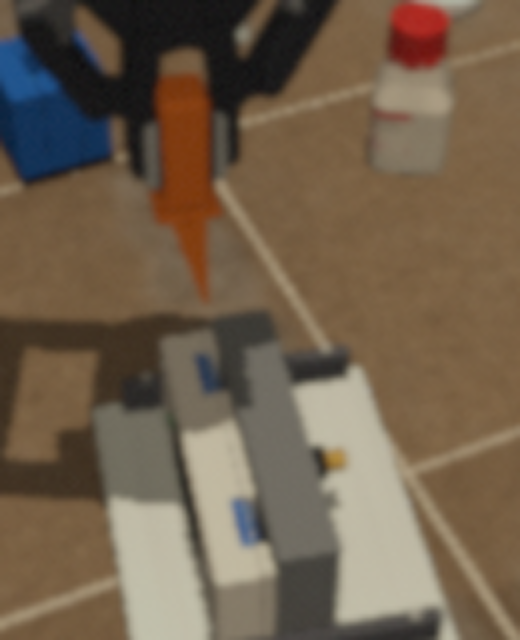

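The picture shows the wedge over the left slot, tip at about (321,244), clear in front of the grey shoulder. Now I lower the tip to about 4 mm above the white top and feel toward +x.

```bash
python3 -m inch '18 -.6 -.2 12 0; 18 -1.2 -.2 25 0; 18 -1.2 -.2 38 0; 18 -1.2 -.2 46 0; 18 -1.2 -.2 50.5 0; 18 -1.2 -.2 50.5 0; 18 -1.2 -.2 50.5 0' 60; python3 -c "
from h import *
js()"
```

```text
time_s: 6.02
position: [0.507, -0.1161, 0.1582]
tool_rot: [[0.204, 0.979, 0.001], [0.979, -0.204, -0.0], [-0.0, 0.001, -1.0]]
ft_force: [-0.4, 0.4, -1.1]
grip_width: 0.0215
t 6.03 jig xy [-27.65  43.86] z 158.18 F jig [-0.48  0.29 -1.14] M [0.02 0.   0.04] yaw -11.76 zax [ 7.e-04 -4.e-04 -1.e+00]
```

```bash
python3 -m inch '18 0 1.5 1 0; 18 0 3 1.5 0; 18 0 4.5 1.5 0; 18 0 5 1.5 0; 18 0 5 1.5 0' 60; python3 -c "
from h import *
js()"; python3 -m inch '18 0 1 0 0; 18 0 1.5 0 0; 18 0 1.5 0 0' ; python3 -c "
from h import *
js()"
```

```text
time_s: 6.65
position: [0.5117, -0.117, 0.1563]
tool_rot: [[0.204, 0.979, -0.0], [0.979, -0.204, 0.0], [0.0, -0.0, -1.0]]
ft_force: [0.8, -0.5, -1.3]
grip_width: 0.0216
t 6.65 jig xy [-22.85  43.93] z 156.31 F jig [ 0.85 -0.38 -1.25] M [ 0.03  0.02 -0.01] yaw -11.76 zax [-1.e-04  0.e+00 -1.e+00]
time_s: 7.02
position: [0.5132, -0.1174, 0.1563]
tool_rot: [[0.204, 0.979, 0.0], [0.979, -0.204, -0.0], [-0.0, 0.0, -1.0]]
ft_force: [0.1, 0.9, -0.6]
grip_width: 0.0215
t 7.03 jig xy [-21.31  43.89] z 156.34 F jig [-0.05  0.94 -0.64] M [-0.02  0.   -0.06] yaw -11.76 zax [ 0. -0. -1.]
```

```bash
for i in 1 ; do python3 -m inch '18 0 .5 0 0; 18 0 1 0 0; 18 0 1 0 0' >/dev/null; done; python3 -c "
from h import *
js()"; python3 -m inch '18 0 .5 0 0; 18 0 1 0 0; 18 0 1 0 0' >/dev/null;  python3 -c "
from h import *
js()"
```

```text
t 7.4 jig xy [-20.34  43.91] z 156.31 F jig [ 0.84 -0.29 -1.2 ] M [-0.04 -0.05  0.01] yaw -11.76 zax [-1.e-04  0.e+00 -1.e+00]
t 7.78 jig xy [-19.93  43.99] z 156.13 F jig [-4.48 -0.03  0.06] M [0.1  1.03 0.01] yaw -11.76 zax [-1.7e-03  5.0e-04 -1.0e+00]
```

Contact at jig x ≈ -20, so the grey face is at e ≈ -11, which agrees with the picture. I enter the slot gently.

```bash
python3 -m inch '18 0 -.2 2 0; 18 0 -.2 4 0; 18 0 -.2 6 0; 18 0 -.2 8 0; 18 0 -.2 8 0' >/dev/null; python3 -c "
from h import *
js()"; python3 -m inch '18 0 0 1.5 0; 18 0 0 3 0; 18 0 0 4.5 0;18 0 0 6 0; 18 0 0 6 0' >/dev/null;  python3 -c "
from h import *
js()"
```

```text
t 8.4 jig xy [-19.98  44.01] z 147.81 F jig [-4.93  0.04 -1.82] M [ 0.19  1.08 -0.02] yaw -11.76 zax [-1.4e-03  6.0e-04 -1.0e+00]
t 9.03 jig xy [-19.94  43.96] z 142.52 F jig [-7.1   0.44  2.09] M [0.31 1.54 0.  ] yaw -11.76 zax [-8.e-04  2.e-04 -1.e+00]
```

```bash
python3 -m inch '18 0 -.1 1.5 0; 18 0 -.2 3 0; 18 0 -.2 4.5 0;18 0 -.2 4.5 0' >/dev/null; python3 -c "
from h import *
js()"; python3 -m inch '18 0 0 1.5 0; 18 0 0 3 0; 18 0 0 3.7 0; 18 0 0 3.7 0' >/dev/null;  python3 -c "
from h import *
js()
d=env.get_image('side');crop(d,(280,220,400,340),5,'pics/b2.png')"
```

```text
t 9.53 jig xy [-19.99  43.93] z 138.4 F jig [-7.81  0.33  6.81] M [ 0.35  1.64 -0.05] yaw -11.76 zax [-1.e-04 -1.e-04 -1.e+00]
t 10.03 jig xy [-20.02  43.95] z 134.87 F jig [-9.35 -0.63  8.83] M [ 0.42  1.66 -0.05] yaw -11.76 zax [-1.e-04 -2.e-04 -1.e+00]
```

View pics/b2.png

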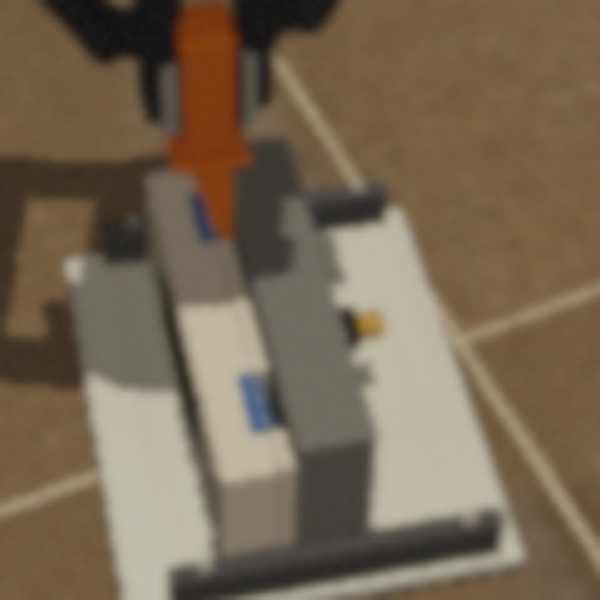

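The picture shows the blade in the left slot and a small gap at about (326,265). The estimate is 2.7 mm on the left. I withdraw and move to the right slot.

```bash
python3 -m inch '18 0 -.6 -3 0; 18 0 -.8 -8 0; 18 0 -1 -14 0; 18 0 -1.5 -20 0; 18 0 -3 -27 0; 18 -15 -4 -29 0; 18 -40 -4 -29 0; 18 -70 -4 -29 0; 18 -88 -4 -29 0; 18 -89 -4 -29 0' >/dev/null; python3 -m inch '18 0 0 0 0; 18 0 0 3 0; 18 0 0 5 0; 18 0 0 5 0'>/dev/null; python3 -c "
from h import *
js();"
```

```text
t 11.82 jig xy [-23.77 -44.72] z 157.89 F jig [-0.11  0.49 -0.78] M [-0.06 -0.04  0.  ] yaw -11.73 zax [-4.e-04  3.e-04 -1.e+00]
```

```bash
python3 -m inch '18 0 1 1 0; 18 0 2 1.5 0; 18 0 2.8 1.5 0; 18 0 2.8 1.5 0' >/dev/null; python3 -c "
from h import *
js()"; python3 -m inch '18 0 .5 0 0; 18 0 1 0 0; 18 0 1 0 0' >/dev/null;  python3 -c "
from h import *
js()"
```

```text
t 12.32 jig xy [-20.83 -45.12] z 156.65 F jig [-0.16  0.46 -0.12] M [-0.04 -0.    0.01] yaw -11.76 zax [ 0. -0. -1.]
t 12.7 jig xy [-20.45 -45.04] z 156.49 F jig [-3.47 -0.26  0.33] M [ 0.09  1.01 -0.01] yaw -11.76 zax [-1.5e-03  5.0e-04 -1.0e+00]
```

```bash
python3 -m inch '18 0 -.2 2.5 .3; 18 0 -.3 5 .3; 18 0 -.3 7.5 .3; 18 0 -.3 10 .3; 18 0 -.3 12 .3; 18 0 -.3 14 .3; 18 0 -.3 14 .3' >/dev/null; python3 -c "
from h import *
js()"; python3 -m inch '18 0 0 1.5 0; 18 0 -.1 3 0; 18 0 -.2 4.5 0;18 0 -.2 6 0; 18 0 -.2 7.5 0;  18 0 -.2 7.5 0' >/dev/null;  python3 -c "
from h import *
js()"
```

```text
t 13.57 jig xy [-20.5  -45.07] z 142.49 F jig [-5.63 -0.31  1.61] M [0.19 1.27 0.02] yaw -12.06 zax [-8.e-04  2.e-04 -1.e+00]
t 14.32 jig xy [-20.55 -45.19] z 135.44 F jig [-6.64 -0.33  4.63] M [0.26 1.4  0.01] yaw -12.06 zax [-2.e-04 -3.e-04 -1.e+00]
```

```bash
python3 -m inch '18 0 -.1 1.5 0; 18 0 -.2 3 0; 18 0 -.3 4.5 0;18 0 -.4 6 0; 18 0 -.4 6 0' >/dev/null; python3 -c "
from h import *
js()"; python3 -m inch '18 0 0 1.5 0; 18 0 -.1 3 0; 18 0 -.2 4.5 0;18 0 -.2 5 0;  18 0 -.2 5 0' >/dev/null;  python3 -c "
from h import *
js()
d=env.get_image('side');crop(d,(280,220,400,340),5,'pics/b3.png')"
```

```text
t 14.95 jig xy [-20.66 -45.29] z 129.62 F jig [-5.4   0.62  7.08] M [ 0.21  1.21 -0.06] yaw -12.07 zax [ 7.e-04 -8.e-04 -1.e+00]
t 15.57 jig xy [-20.72 -45.35] z 124.86 F jig [-5.97 -0.56  6.72] M [ 0.24  1.21 -0.02] yaw -12.06 zax [ 0.0011 -0.0011 -1.    ]
```

View pics/b3.png

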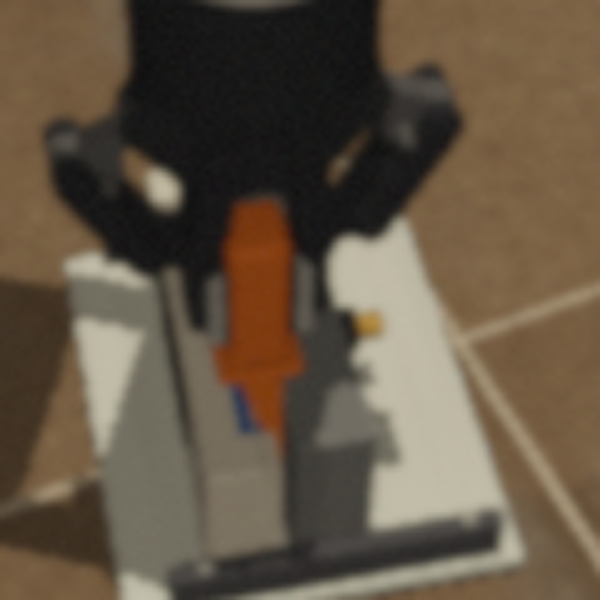

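The picture shows the wedge in the right slot and the gap opening. The right side is at about 5.2 mm. Back to the left slot.

```bash
python3 -m inch '18 0 -.4 -3 0; 18 0 -.6 -10 0; 18 0 -1 -18 0; 18 0 -1.5 -27 0; 18 0 -2 -35 0; 18 10 -3 -37 0; 18 35 -3 -37 0; 18 65 -2.6 -37 0; 18 88 -2.4 -37 0; 18 89.5 -2.4 -37 0' >/dev/null; python3 -m inch '18 0 0 0 0; 18 0 0 2 0; 18 0 0 4 0; 18 0 0 4 0'>/dev/null; python3 -c "
from h import *
js();"
```

```text
t 17.38 jig xy [-23.08  44.1 ] z 156.88 F jig [ 0.29  0.05 -1.03] M [-0.02 -0.02  0.05] yaw -12.1 zax [-4.e-04  2.e-04 -1.e+00]
```

```bash
python3 -m inch '18 0 1 0 0; 18 0 2 0 0; 18 0 3 0 0; 18 0 3.5 0 0; 18 0 3.5 0 0' >/dev/null; python3 -c "
from h import *
js()"
```

```text
t 18.0 jig xy [-19.99  44.49] z 156.97 F jig [-3.22  0.34  0.18] M [ 0.14  0.86 -0.  ] yaw -12.06 zax [-1.4e-03  4.0e-04 -1.0e+00]
```

```bash
python3 -m inch '18 0 -.1 3 0; 18 0 -.2 6 0; 18 0 -.2 9 0; 18 0 -.2 12 0; 18 0 -.2 15 0; 18 0 -.3 18 0;18 0 -.3 20 0; 18 0 -.3 21.5 0; 18 0 -.3 21.5 0' >/dev/null; python3 -c "
from h import *
js()"; python3 -m inch '18 0 -.1 1.5 0; 18 0 -.2 3 0; 18 0 -.2 4.5 0;18 0 -.3 6 0; 18 0 -.4 7.5 0;  18 0 -.4 9 0;  18 0 -.4 9 0' >/dev/null;  python3 -c "
from h import *
js()"
```

```text
t 19.12 jig xy [-20.05  44.45] z 135.48 F jig [-5.59 -0.01  1.04] M [ 0.29  1.21 -0.08] yaw -12.06 zax [-7.e-04  2.e-04 -1.e+00]
t 20.0 jig xy [-20.14  44.39] z 126.96 F jig [-5.63  0.47  4.64] M [ 0.25  1.19 -0.02] yaw -12.06 zax [ 4.e-04 -3.e-04 -1.e+00]
```

```bash
python3 -m inch '18 0 -.1 1.5 0; 18 0 -.2 3 0; 18 0 -.3 4.5 0;18 0 -.4 6 0; 18 0 -.4 7.5 0;  18 0 -.4 8.5 0;  18 0 -.4 8.5 0' >/dev/null;  python3 -c "
from h import *
js()"; python3 -m inch '18 0 -.1 1.5 0; 18 0 -.2 3 0; 18 0 -.2 3.4 0;  18 0 -.2 3.4 0' >/dev/null;  python3 -c "
from h import *
js()"
```

```text
t 20.88 jig xy [-20.22  44.35] z 118.75 F jig [-5.66 -0.27  6.75] M [ 0.32  1.1  -0.03] yaw -12.06 zax [ 1.3e-03 -6.0e-04 -1.0e+00]
t 21.38 jig xy [-20.25  44.35] z 115.52 F jig [-4.83  1.22  7.73] M [ 0.24  1.13 -0.04] yaw -12.06 zax [ 1.8e-03 -8.0e-04 -1.0e+00]
```

```bash
python3 -m inch '18 0 -.3 -3 0; 18 0 -.6 -11 0; 18 0 -1 -20 0; 18 0 -1.5 -29 0; 18 0 -2 -38 0; 18 -5 -3 -45 0; 18 -30 -3 -46 0; 18 -60 -3.2 -46 0; 18 -86 -3.3 -46 0; 18 -88.5 -3.3 -46 0' >/dev/null; python3 -m inch '18 0 0 0 0; 18 0 0 2 0; 18 0 0 4 0; 18 0 0 4 0'>/dev/null; python3 -c "
from h import *
js()
d=env.get_image('side');crop(d,(280,220,400,340),5,'pics/b4.png')"
```

```text
t 23.12 jig xy [-24.56 -43.64] z 156.51 F jig [-0.34  0.3  -0.28] M [-0.02  0.04  0.02] yaw -12.03 zax [-4.e-04  3.e-04 -1.e+00]
```

View pics/b4.png

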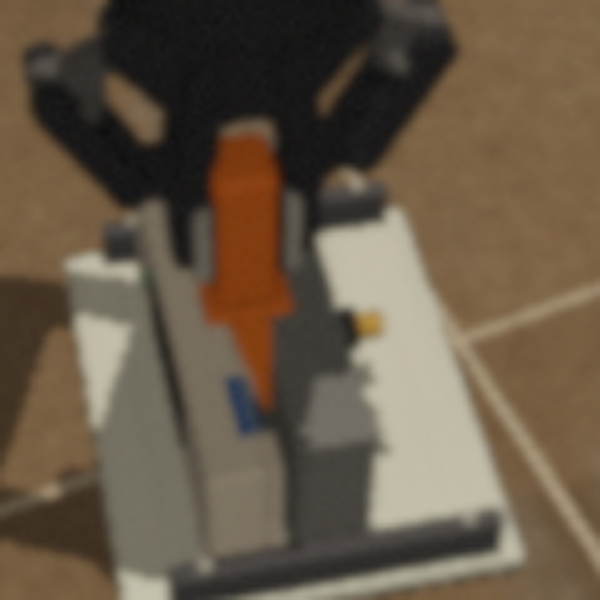

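The picture shows the white half moved out, cocked slightly with the left end ahead. The wedge is over the right slot, tip at about (334,300).

```bash
python3 -m inch '18 -.5 1.5 0 0; 18 -1 3 0 0; 18 -1 4 0 0; 18 -1 4.5 0 0; 18 -1 4.5 0 0' >/dev/null; python3 -c "
from h import *
js()"; python3 -m inch '18 0 -.1 3 0; 18 0 -.2 6 0; 18 0 -.2 9 0; 18 0 -.2 12 0; 18 0 -.2 15 0; 18 0 -.3 18 0;18 0 -.3 21 0; 18 0 -.3 24 0; 18 0 -.3 26 0;18 0 -.3 26 0' >/dev/null; python3 -c "
from h import *
js()"
```

```text
t 23.8 jig xy [-20.48 -45.05] z 156.57 F jig [-2.92 -0.46  0.54] M [0.12 0.9  0.01] yaw -12.06 zax [-1.4e-03  4.0e-04 -1.0e+00]
t 25.05 jig xy [-20.59 -44.98] z 130.19 F jig [-4.05  0.5  -1.9 ] M [0.19 0.98 0.02] yaw -12.06 zax [-1.e-03  6.e-04 -1.e+00]
```

Target TCP z is about 113 (right side about 8.3 mm).

```bash
python3 -m inch '18 0 0 1.5 0; 18 0 0 3 0; 18 0 -.1 4.5 0;18 0 -.2 6 0; 18 0 -.2 7.5 0;  18 0 -.3 9 0;  18 0 -.3 9 0' >/dev/null;  python3 -c "
from h import *
js()"; python3 -m inch '18 0 -.1 1.5 0; 18 0 -.2 3 0; 18 0 -.2 4.5 0; 18 0 -.3 6 0; 18 0 -.3 7.5 0; 18 0 -.3 8.5 0;18 0 -.3 8.5 0' >/dev/null;  python3 -c "
from h import *
js()"
```

```text
t 25.93 jig xy [-20.63 -45.17] z 122.11 F jig [-6.44 -0.19  3.61] M [0.17 1.26 0.  ] yaw -12.06 zax [ 1.e-04 -4.e-04 -1.e+00]
t 26.8 jig xy [-20.72 -45.27] z 113.91 F jig [-7.15  0.3   5.86] M [0.25 1.31 0.04] yaw -12.07 zax [ 8.e-04 -8.e-04 -1.e+00]
```

```bash
python3 -m inch '18 0 -.3 -3 0; 18 0 -.6 -11 0; 18 0 -1 -20 0; 18 0 -1.5 -29 0; 18 0 -2 -38 0; 18 5 -3 -45 0; 18 30 -3 -46.5 0; 18 60 -2.8 -46.5 0; 18 88 -2.6 -46.5 0; 18 89.5 -2.4 -46.5 0' >/dev/null; python3 -m inch '18 0 0 0 0; 18 0 1 3 0; 18 0 2 5 0; 18 0 3 5 0;  18 0 3.2 5 0'>/dev/null; python3 -c "
from h import *
js()"
```

```text
t 28.68 jig xy [-20.08  44.24] z 154.44 F jig [-2.15  0.47 -0.89] M [-0.02  0.52 -0.01] yaw -12.07 zax [-1.5e-03  3.0e-04 -1.0e+00]
```

```bash
python3 -m inch '18 0 .1 4 0; 18 0 .1 8 0; 18 0 .1 12 0; 18 0 .1 16 0; 18 0 .1 20 0; 18 0 .1 24 0;18 0 .1 28 0; 18 0 .1 31 0; 18 0 .1 34 0;18 0 .1 34 0' >/dev/null; python3 -c "
from h import *
js()"; python3 -m inch '18 0 0 1.5 0; 18 0 -.1 3 0; 18 0 -.2 4.5 0;18 0 -.3 6 0;  18 0 -.4 7.2 0;  18 0 -.4 7.2 0' >/dev/null;  python3 -c "
from h import *
js()"
```

```text
t 29.93 jig xy [-20.13  44.51] z 120.08 F jig [-4.37  0.58 -2.83] M [ 0.19  1.   -0.01] yaw -12.07 zax [-1.6e-03  7.0e-04 -1.0e+00]
t 30.68 jig xy [-20.15  44.45] z 114.0 F jig [-7.13 -0.32  5.28] M [ 0.28  1.34 -0.01] yaw -12.06 zax [-1.e-04 -1.e-04 -1.e+00]
```

```bash
python3 -m inch '18 0 -.3 -3 0; 18 0 -.6 -11 0; 18 0 -1 -20 0; 18 0 -1.5 -29 0; 18 0 -2 -38 0; 18 0 -3 -50 0; 18 0 -3 -65 0; 18 0 -3 -80 0; 18 0 -3 -92 0; 18 0 -3 -94 0' >/dev/null; python3 -c "
from h import *
js();go([.5227,.1677,.2075],-1)"
```

```text
t 31.93 jig xy [-22.74  44.37] z 208.42 F jig [ 0.02  0.09 -2.23] M [-0.03 -0.01 -0.02] yaw -12.06 zax [ 1.4e-03 -7.0e-04 -1.0e+00]
shift [280.29 -48.87   0.74] turn -11.06 t 31.93
```

```bash
python3 -m inch '18 30 -5 0 -1; 18 75 -13 0 -3; 18 125 -22 0 -5; 18 175 -30.5 0 -7; 18 225 -39 0 -9; 18 260 -45 0 -10; 18 276 -48 0 -11; 18 280.3 -48.9 0 -11.1;18 280.3 -48.9 0 -11.1;18 280.3 -48.9 0 -11.1' >/dev/null; python3 -c "
from h import *
st();go([.5227,.1677,.2075],-1)
d=env.get_image('top');crop(d,(370,200,475,292),7,'pics/d1.png');np.save('pics/top2.npy',d,allow_pickle=True)
d=env.get_image('side');crop(d,(225,90,400,345),3,'pics/d2.png')"
```

```text
t 33.17 p [522.62 166.8  207.53] yaw -1.05 z [-0.e+00 -2.e-04 -1.e+00] F [ 0.16  0.27 -1.21] M [ 0.005 -0.009  0.059] w 21.23 q [ 5.3 22.7 77.  -0.  80.3  6.4]
shift [0.9  0.07 0.03] turn -0.05 t 33.17
```

View pics/d1.png

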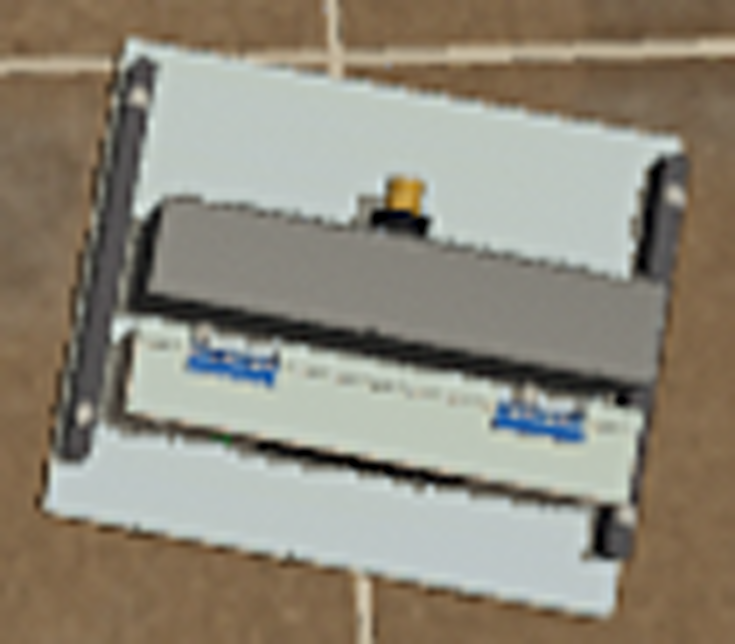

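View pics/d2.png

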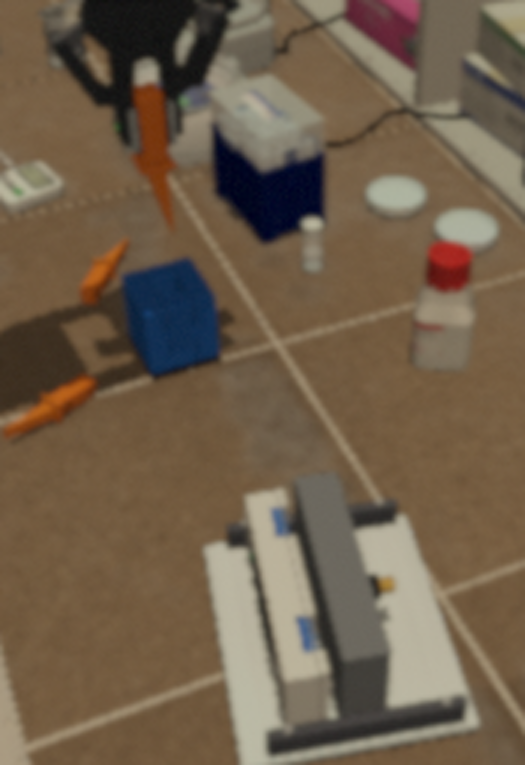

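```bash
python3 - <<'E'
from h import *
a=np.load("pics/top.npy",allow_pickle=True).item(); b=np.load("pics/top2.npy",allow_pickle=True).item()
for n,(u,v) in dict(L=(403,250),R=(447,258)).items():
    T=cv2.resize(a["color"][v-5:v+6,u-10:u+11],None,fx=8,fy=8,interpolation=cv2.INTER_CUBIC)
    S=cv2.resize(b["color"][v-12:v+19,u-18:u+19],None,fx=8,fy=8,interpolation=cv2.INTER_CUBIC)
    r=cv2.matchTemplate(S,T,cv2.TM_CCOEFF_NORMED); _,m,_,l=cv2.minMaxLoc(r)
    du=np.array(l)/8-[8,7]
    p=atz(a,[(u,v)],.074)[0]; q=atz(a,[(u+du[0],v+du[1])],.074)[0]
    print(n,m,du,(inj(q,-12.1)-inj(p,-12.1)).round(2))
E
```

```text
L 0.627118706703186 [-0.375  4.   ] [-8.17 -0.59]
R 0.6907409429550171 [-0.5    3.875] [-7.94 -0.2 ]
```

The picture (d1) shows an even gap, with the blue edges moved to about (409,255) and (453,262). Template matching gives 8.2 mm left and 7.9 mm right, which agrees with the wedge depth. Now I return the wedge to its stand.

```bash
python3 -m inch '18 .9 .2 10 0; 18 .9 .2 25 0; 18 .9 .2 40 0; 18 .9 .2 55 0; 18 .9 .2 70 0; 18 .9 .2 70 0' >/dev/null; python3 -c "
from h import *
st()"; python3 -m inch '18 0 0 12 0; 18 0 0 24 0; 18 0 0 34 0; 18 0 0 42 0; 18 0 0 46 0; 18 0 0 46 0'>/dev/null;  python3 -c "
from h import *
st()"
```

```text
t 34.02 p [522.13 168.62 136.26] yaw -0.97 z [-2.5e-03 -3.0e-04 -1.0e+00] F [-0.28 -0.27 -1.39] M [ 0.009 -0.027 -0.003] w 21.48 q [ 5.5 26.7 83.1 -0.  70.3  6.5]
t 34.77 p [522.68 168.7   91.38] yaw -0.96 z [-2.e-04 -0.e+00 -1.e+00] F [ 0.44  0.47 -0.29] M [ 0.021 -0.007 -0.022] w 21.2 q [ 5.5 29.8 86.3 -0.  63.8  6.5]
```

```bash
python3 -m inch '18 -1 .2 1 0; 18 -1 .3 2 0; 18 -1 .3 2.7 0; 18 -1 .3 2.9 0; 18 -1 .3 2.9 0' >/dev/null; python3 -c "
from h import *
st()"
```

```text
t 35.4 p [523.02 167.72  89.05] yaw -0.96 z [ 5.e-04 -0.e+00 -1.e+00] F [-1.35 -0.74  5.95] M [-0.137  0.29   0.026] w 21.3 q [ 5.4 30.  86.5 -0.  63.5  6.4]
```

```bash
python3 -m inch '30 0 0 0 0; 45 0 0 0 0; 45 0 0 0 0; 45 0 0 0 0' >/dev/null; python3 -m inch '45 0 0 -5 0; 45 0 0 -20 0; 45 0 0 -50 0; 45 0 0 -90 0; 45 0 0 -130 0; 45 0 0 -140 0; 45 0 0 -140 0'; python3 -c "
from h import *
st()
d=env.get_image('side');crop(d,(225,90,345,230),5,'pics/e1.png')"
```

```text
time_s: 36.78
position: [0.5229, 0.1677, 0.2292]
tool_rot: [[0.017, 1.0, 0.001], [1.0, -0.017, 0.0], [0.0, 0.001, -1.0]]
ft_force: [-0.6, -0.6, 0.3]
grip_width: 0.0449
t 36.77 p [522.88 167.72 229.16] yaw -0.96 z [ 1.1e-03  1.0e-04 -1.0e+00] F [-0.65 -0.6   0.27] M [ 0.025 -0.014  0.039] w 44.93 q [ 5.4 21.8 74.7  0.  83.4  6.4]
```

View pics/e1.png

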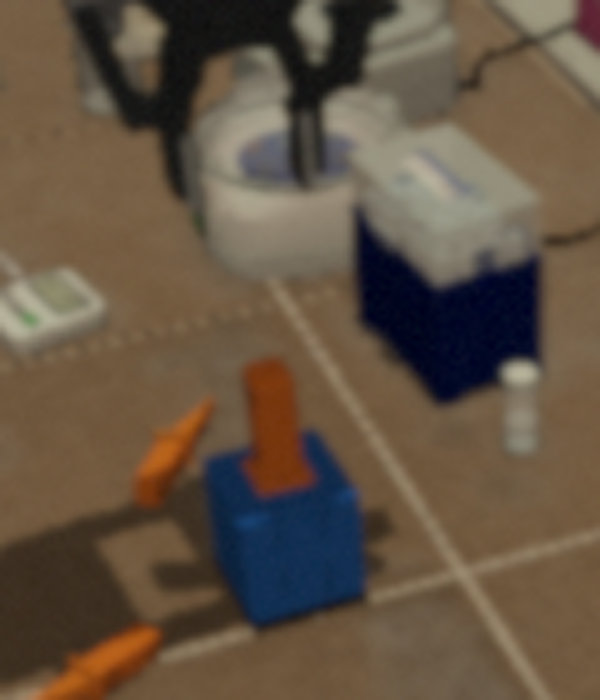

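The picture shows the wedge upright with its flange flat on the stand, at about (280,186), and the gripper clear above. I hand the job in.

```bash
python3 -c "
from rig import env
print(env.close_job())"
```

```text
the job is handed in; nothing more can be done
None
```

I opened the seam with the wedge in five presses, stood the wedge back in its stand, and handed the job in at about 37 s of the 70 s allowed.

- **Presses:** the order was left, right, left, right, left, to depths worth about 2.7, 5.2, 7.7, 8.1 and 8.0 mm. By those estimates neither end was ever more than about 2.7 mm ahead. Before each press I felt the grey face with the wedge; it stood at e ≈ -11 mm.
- **Final opening:** template matching on the top picture gave 8.2 mm left and 7.9 mm right. That agrees with about 8.05 mm at both ends from the wedge depth. The match scores were only about 0.6 to 0.7, so the picture alone is a rough check.
- **Forces:** the wrist force, read after each move, peaked at about 13 N, during the first press. The wrist shows only the net force. By my rough estimate the wall force in that press was about 20 N, so I eased the sideways preload in the later presses.
- **Wedge back in the stand:** the hand reached the same height as when it first gripped the wedge (89.05 against 89.06 mm). The last picture shows the wedge upright with its flange flat on the stand, and the gripper clear of it.
- **Bystanders:** the bottle and the vial looked in place, judged by eye only.

No check failed. The feel of the face put the jig's yaw about 0.3° off my first estimate, and I turned the wedge to match.

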